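# Show the carved panel to the inspection camera

### The job

Turn the fixture's quarter-turn hold-down fully open to its stop, lift the carved panel out of the slot and hold it up in the air before the inspection camera: rosette centred on the lens axis 100 mm in front of the lens, top edge uppermost, the carved face leaned back and turned so that it looks squarely into the lens. Finish while holding it there, still in the gripper, without setting it down or letting go; leave the hold-down open, do not touch the camera, and leave the other things on the bench where they are.

Things in the scene. Friction and masses are not known exactly. Their poses are not given: they have to be found in the camera images.
- fixture: wooden fixture fixed to the bench; base 120 (x) x 154 (y) x 20 mm, from y = -62 to +92 mm; origin under the middle of the slot at bench level, z up. The slot runs along y and holds the panel on edge, 1 mm clear either side, 1.5 mm at the ends; its walls end 50 mm above the bench. A 20 mm steel post at y = +72 mm carries the hold-down.
- holddown (a joint): quarter-turn hold-down: steel bar on the fixture's upright post, 24 mm wide, 10 mm thick. 0 = closed stop: its arm (88 mm from the pivot) lies along the fixture's -y, over the panel; knob at +y of the pivot. Grows clockwise seen from above to 1.571 = open stop: arm along -x, knob at +x. Starts at 0 to 0.25. Friction 0.12 N m holds it where left.
- knob (a point): grip point of the hold-down's upright round black knob, 20 mm diameter, 40 mm tall; 60 mm from the pivot axis; this point is on the knob's axis 30 mm above the bar's underside, 20 mm above the bar's upper face and 20 mm below the knob's top
- pivot (a point): on the hold-down's turning axis, at the bar's underside, 123.5 mm above the bench (3.5 mm above the panel's top edge)
- panel: carved wooden panel on edge in the slot, 18 mm thick (x), 90 mm wide (y), 100 mm tall (z), 90 to 145 g; origin at the centre of its underside, 20 mm above the bench. Its +x face carries the carving, at the start on the side away from the robot. Both faces are flat above 60 mm from its underside: grip it there from above.
- rosette (a point): centre of the front of the carved round rosette, 46 mm diameter, standing 4 mm out of the panel's +x face: 13 mm from the panel's mid-plane and 36 mm above its underside
- outlook (a point): imaginary point moving with the panel, 100 mm straight out (panel +x) from the rosette: it lies on the lens front when the panel is presented right
- camera: inspection camera stand fixed to the bench: foot 100 x 110 mm, 14 mm high, slim column 300 mm tall; origin under it at bench level. It stands on the far side, left or right.
- camera_head: grey camera head on the stand, 52 mm wide, 46 mm high, 85 mm long with lens barrel (36 mm diameter). Origin at the centre of the lens front, 270 mm above the bench, 40 mm ahead of the stand's origin. It looks along its own -x, towards the robot's side and 24 degrees (0.42 rad) downward; its y is level, its z is the picture's upward direction.
- oil_bottle: amber bottle, 64 mm diameter, 170 mm tall, loose bystander
- mallet: wooden carver's mallet standing on its head, up to 80 mm diameter, 200 mm tall, loose bystander
- blank: plain uncarved panel lying flat, 100 x 90 x 18 mm, loose bystander
- sanding_block: cork block 70 x 45 x 30 mm, loose bystander
- brush: bench brush lying, 160 mm long, loose bystander
- gouge: wood-handled steel gouge lying, about 205 mm long, 22 mm wide, 20 mm high, origin under the middle, loose bystander
- wax_tin: metal tin, 72 mm diameter, 45 mm tall, loose bystander

How it is judged:
On the way, in this order (a step that is already met when the one before it is completed fails the run):
1. the hold-down is turned open to its stop (value of joint holddown above 1.42 rad), for 0.2 s.
2. the panel is gripped and lifted clear of the slot (z of panel in the frame of fixture above 0.07 m and contact force between the fingers and panel above 2 N), for 0.2 s.
At the end, for the whole second after the job is handed in: Gripper holds the panel still over 140 mm up, clear of fixture and camera, top edge up, carving to the lens; rosette 100 +-20 mm before the lens, within 15 mm of its axis both ways; face and upright within 0.2 rad of the camera head's; hold-down within 0.15 rad of its open stop (x of rosette in the frame of camera_head between -0.12 and -0.08 m and y of rosette in the frame of camera_head between -0.015 and 0.015 m and z of rosette in the frame of camera_head between -0.015 and 0.015 m and angle between the x axis of panel and the x axis of camera_head, either way round below 0.2 rad and angle between the z axis of panel and the z axis of camera_head, either way round below 0.2 rad and x of outlook in the frame of camera_head above -0.05 m and z of panel in the frame of camera_head below -0.015 m and height (world z) of panel above 0.14 m and value of joint holddown above 1.42 rad and linear speed of panel below 0.02 m/s and angular speed of panel below 0.2 rad/s and contact force between the fingers and panel above 2 N and contact force between panel and fixture below 0.1 N and contact force between panel and camera below 0.1 N); the arm keeps its last pose, push and grip.
It fails at once if a bystander is moved by more than 40 mm (distance of any of oil_bottle, mallet, blank, sanding_block, brush, gouge, wax_tin from where it was at the start of the episode above 0.04 m).
It fails at once if the camera is touched (over 1 N) (contact force between camera and anything else above 1 N).
It also fails if it takes over 51 s, if anything falls off the work surface, if the arm or the gripper's body presses on something with over 40 N, if the wrist force passes 120 N, or if a joint passes its speed limit or range.

### The arm

A 6-joint arm with a two-finger parallel gripper is mounted at the origin on the work surface. World frame = base frame: x ahead of the robot, y to its left, z up, the work surface at z = 0. Lengths are in m, angles in rad, forces in N, time in s.
With the tool pointing down it reaches from about 0.25 to 0.775 m from the base axis. Payload 8.9 kg.
Tool frame: the origin (TCP) lies midway between the tips of the shut fingers; the grasp point (between the pads) lies 19 mm behind it; z points along the fingers, y is the line along which they close (so a half turn about z gives the same grasp; the last joint's range is limited). The gripper opens to 85 mm and grips with 20 to 120 N. Pads are 22 mm wide; open, the fingers measure 114 mm over their backs; the gripper's body (76 mm by 85 mm) begins 54 mm behind the grasp point. The pads swing forward as they close: fully open they stand 13 mm farther back than shut.
Start: joints at [1.181, 0.291, -0.153, 1.127, 0, 1.431], TCP at [0.13, 0.509, 0.231] pointing down, gripper open.
Joint ranges: [-2.52, 2.52], [-0.91, 1.74], [-1.3, 1.37], [-1.96, 2.02], [-1.52, 1.47], [-3.14, 3.14]. Speed limits (rad/s): [2.22, 2.22, 2.79, 3.14, 3.14, 3.14].

### API

Orientations are given as [roll, pitch, yaw] about the fixed x, y, z axes, in that order (R = Rz(yaw) Ry(pitch) Rx(roll)).
In Python, from rig import ctrl, viewer, workorder gives the robot as it stands.
- The arm moves only by the tool pendant, called after "Call:" as name(argument=value, ...) on one line, values as JSON. Schema: {"type":"object","properties":{"rows":{"type":"array","items":{"type":"number"},"minItems":7,"maxItems":70},"grip_n":{"type":"number"},"only":{"type":"string"},"quiet":{"type":"boolean"},"lines":{"type":"string"}},"required":["rows"],"additionalProperties":false}. rows is one flat list of numbers that holds 1 to 10 rows one after another, with no inner brackets; each row has 7 numbers: a rotation vector rx, ry, rz in units of 0.2 rad, then dx, dy, dz in units of 50 mm, then the finger opening in m; each row is the pose to reach, as a shift and turn from the pose commanded when the call began, along the tool's axes at that moment; what a row does not reach only later rows make up. A row lasts 1/8 s, in which the tool goes at most 0.0625 m and 0.188 rad, less where a joint would pass 70% of its speed; a pose out of reach is approached as far as the arm can. The fingers move at their own pace and stop on an object; grip_n is the grip in N (left out, the last holds). Time passes only in rows, so rows that do not move let the fingers close. The tool returns the time, the measured TCP pose, the force, the opening and the grip force at its end. only (a regular expression) keeps the lines of the reply that match it, lines (a string "A,B") keeps lines A to B, and quiet returns only ok. Input that does not fit is refused with a message, and nothing moves.
- ctrl.get_obs(): the state, without advancing time (a new reading comes with each control period).
- viewer.camera(name): name is "side" or "top" or "wrist"; returns (picture, depth): 400x640x3 uint8, red, green, blue; 400x640 float32, m along the optical axis (not along the pixel's ray), 0 where there is no reading.
- viewer.calibration(name): a dict with "vertical_fov" (degrees; the focal length in pixels is half the picture's height over the tangent of half this angle, whatever the lens; pixels are square), "cx", "cy" (the principal point, pixels), "cam_to_world" (4x4, takes a point from camera to world coordinates); the wrist camera has in their place "T_tool_cam" (4x4, takes a point from camera to tool coordinates, whose origin is the TCP and whose axes are the flange's). Camera axes: x right, y down, z forward; pixel columns grow to the right and rows downward; lengths in m; the calibration is good to about 2 mm. The wrist camera is an equidistant fisheye: a pixel r from the principal point sees the ray r / f radians off the axis. A picture is of the moment at which its call begins: read the wrist's pose just before it. calibration takes no time and is no camera call.
- workorder.finish_job(): hands the job in; it is judged then, once.
The state is a dict: "time": time; "joint_pos": joint angles; "joint_vel": joint speeds; "effort": joint torques, N m; "tool_pos": TCP position; "tool_rot": TCP orientation; "ft_force": force on the tool from outside, world axes, zero at the start; "torque": the same for the moment, N m; "opening": finger opening in m; "grip_force": force on a finger pad.
Only numpy, scipy, OpenCV 4.12 (cv2) and the standard library are available. Lean on these libraries where they do the work, as an engineer would, in place of code of your own. Each camera call takes 0.05 s, during which the arm holds its last target. There are 200 camera calls.

## Working session

There is one attempt and no reset: what is moved stays moved. The work goes in short steps, Python scripts to look and compute and a tool call to move; the robot and the scene stay as the last step left them, time stands still between calls to the robot, and variables do not carry over. Pictures are saved under pics/ and viewed, at most 10 in all, crops included, and the job is handed in when it is done.

```bash
mkdir -p pics; ls; cat > h.py <<'E'
import numpy as np, cv2
from rig import ctrl, viewer, workorder
from scipy.spatial.transform import Rotation as R
def f(c): return 200/np.tan(np.radians(c["vertical_fov"])/2)
def cloud(name):
    im,d=viewer.camera(name); c=viewer.calibration(name); F=f(c)
    v,u=np.mgrid[0:400,0:640]
    P=np.stack([(u-c["cx"])/F*d,(v-c["cy"])/F*d,d],-1)
    T=np.array(c["cam_to_world"]); W=P@T[:3,:3].T+T[:3,3]; W[d==0]=np.nan
    return im,d,W
def save(n,im): cv2.imwrite("pics/"+n,im[:,:,::-1])
E
python3 - <<'E'
from h import *
for n in("top","side"):
    im,d,W=cloud(n); save(n+"0.png",im); np.save(n+"W.npy",W); np.save(n+"I.npy",im)
    c=viewer.calibration(n); print(n,c["vertical_fov"],np.round(c["cam_to_world"],3).tolist(),(d==0).mean())
o=ctrl.get_obs(); print(o["time"],o["tool_pos"],o["tool_rot"])
E
```

```text
pics
top 43.69963666523022 [[0.006, -0.998, 0.067, 0.489], [-1.0, -0.007, -0.012, 0.043], [0.013, -0.067, -0.998, 1.478], [0.0, 0.0, 0.0, 1.0]] 0.0040625
side 53.16674536377345 [[0.995, -0.053, 0.089, 0.48], [-0.103, -0.603, 0.791, -0.766], [0.012, -0.796, -0.605, 0.81], [0.0, 0.0, 0.0, 1.0]] 0.003984375
0.1 [0.1301318  0.50822739 0.23079686] [-3.14043839e+00 -1.30762374e-04  2.89080996e+00]
```

View pics/top0.png

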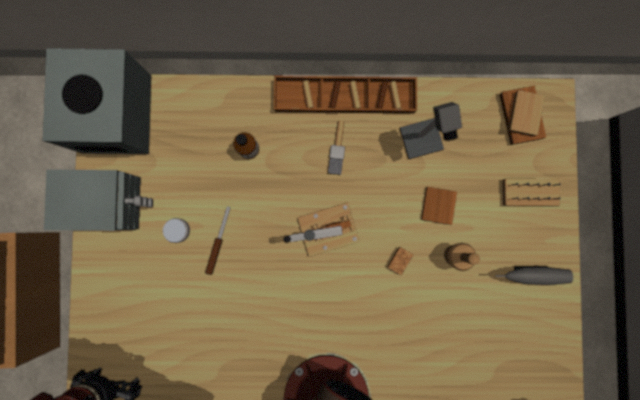

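View pics/side0.png

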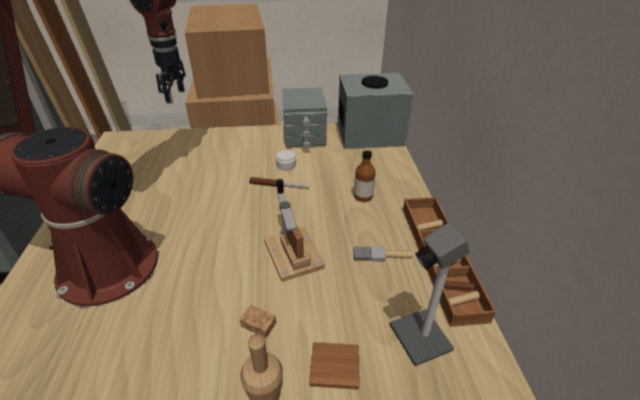

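```bash
python3 - <<'E'
from h import *
W=np.load("topW.npy"); im=np.load("topI.npy")
a=cv2.resize(im[190:270,250:370],None,fx=5,fy=5,interpolation=2)
b=cv2.resize(im[90:170,390:480],None,fx=5,fy=5,interpolation=2)
a=a[:,:600]; 
save("crop1.png",np.vstack([a[:400,:]]))
s=np.load("sideI.npy"); c=cv2.resize(s[160:290,240:350],None,fx=4,fy=4,interpolation=2); d=cv2.resize(s[210:370,380:480],None,fx=3.25,fy=3.25,interpolation=2)
print(c.shape,d.shape); save("crop2.png",np.hstack([c[:520],d[:520]]))
def rep(n,m,W):
    p=W[m]; print(n,len(p),np.round(np.nanmedian(p,0),4)); 
    if len(p)>10:
        uv=p[:,:2].astype(np.float32); r=cv2.minAreaRect(uv*1000); print("   rect",r)
Z=W[...,2]; v,u=np.mgrid[0:400,0:640]
fx=(u>255)&(u<370)&(v>190)&(v<270)
cam=(u>390)&(u<480)&(v>90)&(v<170)
for nm,reg,lo,hi in(("base",fx,.012,.03),("walls",fx,.04,.06),("paneltop",fx,.112,.126),("bar",fx,.127,.142),("knob",fx,.155,.19),("foot",cam,.008,.022),("head",cam,.2,.35)):
    rep(nm,reg&(Z>lo)&(Z<hi),W)
E
```

```text
(520, 440, 3) (520, 325, 3)
base 1499 [ 0.491  -0.0017  0.0206]
   rect ((468.30145263671875, -10.571487426757812), (154.39256286621094, 153.88294982910156), 16.87621307373047)
walls 158 [ 0.4888 -0.0505  0.0509]
   rect ((489.0805358886719, -19.943504333496094), (47.87815475463867, 108.74260711669922), 17.041824340820312)
paneltop 108 [ 0.4967 -0.0395  0.1199]
   rect ((487.95892333984375, -22.792625427246094), (23.474023818969727, 84.44314575195312), 17.000579833984375)
bar 434 [0.4721 0.0262 0.1346]
   rect ((474.51123046875, 18.88536834716797), (27.273025512695312, 165.34136962890625), 10.029862403869629)
knob 46 [0.4592 0.1072 0.1742]
   rect ((458.65826416015625, 107.6572036743164), (18.5331974029541, 17.27005386352539), 64.15097045898438)
foot 1226 [ 0.7548 -0.2727  0.0143]
   rect ((784.7877807617188, -322.5599365234375), (265.6691589355469, 230.11407470703125), 89.61056518554688)
head 857 [ 0.7484 -0.2805  0.309 ]
   rect ((747.2618408203125, -284.6416320800781), (92.2398681640625, 54.27327346801758), 15.913683891296387)
```

View pics/crop1.png

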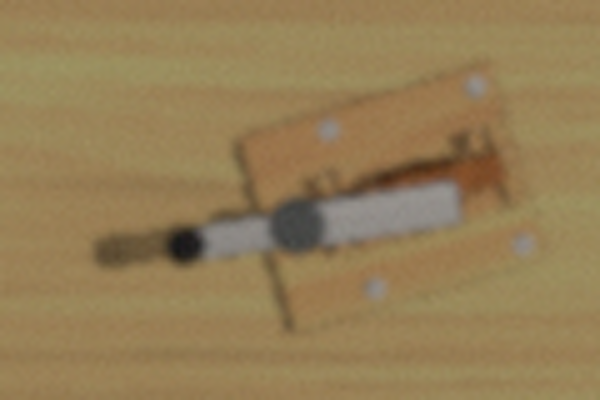

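View pics/crop2.png

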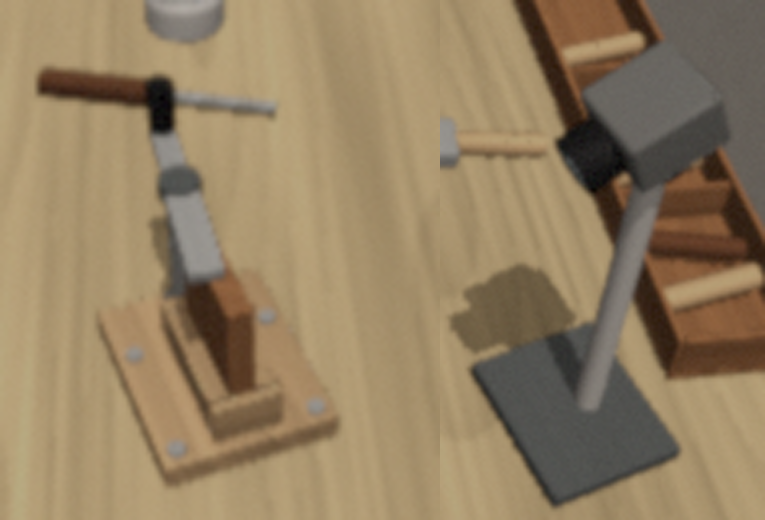

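```bash
python3 - <<'E'
from h import *
W=np.load("topW.npy"); im=np.load("topI.npy").astype(int); S=np.load("sideW.npy"); si=np.load("sideI.npy").astype(int)
v,u=np.mgrid[0:400,0:640]
reg=(u>390)&(u<480)&(v>90)&(v<170)
sreg=(u>380)&(u<475)&(v>215)&(v<370)
def comp(m):
    n,l,s,c=cv2.connectedComponentsWithStats(m.astype(np.uint8)); return l==1+s[1:,4].argmax()
def rect(P): return cv2.minAreaRect((P[:,:2]*1000).astype(np.float32))
dark=lambda i:(i.max(-1)<110)&(i.max(-1)-i.min(-1)<30)
for nm,Q,I,rg in(("top",W,im,reg),("side",S,si,sreg)):
    Z=Q[...,2]
    m=comp(rg&dark(I)&(Z>.004)&(Z<.022)); print(nm,"foot",m.sum(),rect(Q[m]))
    h=rg&(Z>.22); P=Q[h]; 
    # robust top face: normal by cross of gradients
    from numpy.linalg import norm
    best=None; rng=np.random.default_rng(0)
    for k in range(800):
        a,b,c=P[rng.choice(len(P),3,False)]; n=np.cross(b-a,c-a); L=norm(n)
        if L<1e-5: continue
        n/=L; n*=np.sign(n[2]) or 1
        if n[2]<.8: continue
        i=abs((P-a)@n)<.002
        if best is None or i.sum()>best.sum(): best=i
    T=P[best]; c=T.mean(0); n=np.linalg.svd(T-c)[2][2]; n*=np.sign(n[2])
    print(nm,"topface",best.sum(),"of",len(P),c.round(4),n.round(3),"tilt",np.degrees(np.arccos(n[2])),"yaw",np.degrees(np.arctan2(-n[1],-n[0])),rect(T))
    # lens barrel: very dark
    b=h&(I.max(-1)<45); print(nm,"barrel",b.sum(),np.nanmedian(Q[b],0))
    np.save(nm+"_h.npy",P)
    z=Q[...,2]
# refine panel/fixture from both
for nm,Q,rg in(("top",W,(u>255)&(u<370)&(v>190)&(v<270)),("side",S,(u>255)&(u<340)&(v>180)&(v<290))):
    Z=Q[...,2]
    for lo,hi in((.04,.056),(.112,.125),(.015,.026),(.16,.19)):
        m=comp(rg&(Z>lo)&(Z<hi)); print(nm,lo,m.sum(),rect(Q[m]))
print(np.round(viewer.calibration("wrist")["T_tool_cam"],3))
E
```

```text
top foot 1046 ((757.2364501953125, -280.720947265625), (99.0210952758789, 109.14395141601562), 16.01174545288086)
top topface 320 of 850 [ 0.7494 -0.2845  0.3145] [-0.391 -0.127  0.912] tilt 24.26974516719845 yaw 17.98664959252802 ((739.5704345703125, -286.1799621582031), (74.63587951660156, 51.91086959838867), 16.302152633666992)
top barrel 186 [ 0.72682699 -0.26505153  0.29191108]
side foot 1868 ((759.2176513671875, -281.8248596191406), (98.96784973144531, 110.0545654296875), 15.642352104187012)
side topface 747 of 1668 [ 0.7525 -0.285   0.3141] [-0.386 -0.121  0.915] tilt 23.836253202676225 yaw 17.381185403295262 ((752.0394287109375, -283.83026123046875), (52.93246841430664, 51.570186614990234), 16.14622688293457)
side barrel 290 [ 0.72110997 -0.30184354  0.288242  ]
top 0.04 94 ((500.09423828125, -55.82365798950195), (47.844337463378906, 34.285003662109375), 15.373208999633789)
top 0.112 102 ((491.36651611328125, -24.844833374023438), (18.23017692565918, 78.35430908203125), 16.11713218688965)
top 0.015 1368 ((484.779052734375, -5.5857086181640625), (119.95198822021484, 153.7342071533203), 16.979700088500977)
top 0.16 45 ((458.5936584472656, 107.92034912109375), (18.444202423095703, 16.6264591217041), 45.27096939086914)
side 0.04 347 ((490.54754638671875, -11.715438842773438), (48.176658630371094, 126.3922348022461), 17.01228904724121)
side 0.112 107 ((497.7581481933594, -34.360595703125), (18.53407859802246, 59.12179946899414), 17.67277717590332)
side 0.015 1131 ((488.4544677734375, -4.565315246582031), (120.50247192382812, 157.62767028808594), 17.003149032592773)
side 0.16 40 ((462.3214416503906, 104.68560791015625), (19.555500030517578, 9.769013404846191), 5.88971471786499)
[[-0.001 -0.955 -0.296  0.077]
 [ 1.    -0.    -0.001  0.   ]
 [ 0.001 -0.296  0.955 -0.143]
 [ 0.     0.     0.     1.   ]]
```

```bash
cat >> h.py <<'E'
def rel(p,Rt):
    o=ctrl.get_obs(); R0=R.from_euler("xyz",o["tool_rot"]); 
    print("rot",(R0.inv()*Rt).as_rotvec().round(3),"d",R0.inv().apply(np.array(p)-o["tool_pos"]).round(4),"t",round(o["time"],2),"q",np.round(o["joint_pos"],2))
down=lambda th:R.from_euler("xyz",[np.pi,0,th])
A=np.radians(17); ex=np.array([np.cos(A),np.sin(A),0]); ey=np.array([-np.sin(A),np.cos(A),0])
FO=np.array([.4902,-.0197,0]); PV=FO+.072*ey
def knob(phi,z=.14): a=A+np.pi/2-phi; return PV+.06*np.array([np.cos(a),np.sin(a),0])+[0,0,z]
E
python3 -c "
from h import *
k=knob(.122);print(k);rel(k+[0,0,.07],down(4.17))"
```

```text
[0.45872012 0.1082406  0.14      ]
rot [-1.000e-03 -1.000e-03 -1.279e+00] d [-0.4176 -0.3059  0.0211] t 0.1 q [ 1.18  0.29 -0.15  1.13 -0.    1.43]
```

Careful with the scale: shifts go in units of 50 mm and turns go in units of 0.2 rad. That gives: -0.418 m is -8.36, -0.306 m is -6.12, -1.279 rad is -6.395.

Call:
pendant(rows=[0,0,-6.395,-8.36,-6.12,0.4,0.06,0,0,-6.395,-8.36,-6.12,0.4,0.06,0,0,-6.395,-8.36,-6.12,0.4,0.06,0,0,-6.395,-8.36,-6.12,0.4,0.06,0,0,-6.395,-8.36,-6.12,0.4,0.06,0,0,-6.395,-8.36,-6.12,0.4,0.06,0,0,-6.395,-8.36,-6.12,0.4,0.06,0,0,-6.395,-8.36,-6.12,0.4,0.06,0,0,-6.395,-8.36,-6.12,0.4,0.06,0,0,-6.395,-8.36,-6.12,0.4,0.06], grip_n=25)

```text
time: 1.35
tool_pos: [0.4607, 0.1058, 0.2109]
tool_rot: [-3.141, -0.0, -2.116]
ft_force: [0.1, 0.3, 0.2]
opening: 0.0603
grip_force: 0.0
```

```bash
python3 -c "
from h import *
k=knob(.122);rel(k,down(4.17))"
```

```text
rot [-0.    -0.    -0.003] d [-0.001   0.003   0.0709] t 1.35 q [ 0.07  0.21 -0.32  1.04 -0.   -0.95]
```

Converted, 0.071 m is 1.42, 0.036 m is 0.72.

Call:
pendant(rows=[0,0,0,-0.02,0.06,0.72,0.06,0,0,0,-0.02,0.06,1.42,0.06,0,0,0,-0.02,0.06,1.42,0.06,0,0,0,-0.02,0.06,1.42,0,0,0,0,-0.02,0.06,1.42,0,0,0,0,-0.02,0.06,1.42,0,0,0,0,-0.02,0.06,1.42,0], grip_n=25)

```text
time: 2.22
tool_pos: [0.4585, 0.1105, 0.1417]
tool_rot: [-3.139, 0.001, -2.113]
ft_force: [0.7, -3.0, 7.5]
opening: 0.0193
grip_force: 24.8
```

```bash
python3 - <<'E'
from h import *
o=ctrl.get_obs(); R0=R.from_euler("xyz",o["tool_rot"])
print("opening",o["opening"],o["grip_force"],o["tool_pos"])
k0=knob(.122)
for p in np.linspace(.122,1.60,9)[1:]: print(round(p,2),R0.inv().apply(knob(p)-k0).round(4))
E
```

```text
opening 0.019284159370728308 24.753291606903076 [0.45850258 0.11054829 0.14171948]
0.31 [-0.0065 -0.009   0.    ]
0.49 [-0.0112 -0.019   0.0001]
0.68 [-0.014  -0.0297  0.0001]
0.86 [-0.0148 -0.0407  0.0001]
1.05 [-0.0135 -0.0517  0.0002]
1.23 [-0.0103 -0.0623  0.0002]
1.42 [-0.0051 -0.0721  0.0002]
1.6 [ 0.0017 -0.0808  0.0002]
```

Converted, -0.03 m is -0.6, -0.081 m is -1.62.

Call:
pendant(rows=[0,0,0,-0.13,-0.18,0,0,0,0,0,-0.22,-0.38,0,0,0,0,0,-0.28,-0.6,0,0,0,0,0,-0.3,-0.82,0,0,0,0,0,-0.27,-1.04,0,0,0,0,0,-0.2,-1.24,0,0,0,0,0,-0.1,-1.44,0,0,0,0,0,0.02,-1.62,0,0,0,0,0,0.02,-1.62,0,0,0,0,0,0.02,-1.62,0,0])

```text
time: 3.48
tool_pos: [0.5262, 0.0686, 0.1409]
tool_rot: [-3.141, 0.001, -2.113]
ft_force: [-2.2, 3.6, 5.0]
opening: 0.0193
grip_force: 25.5
```

```bash
python3 - <<'E'
from h import *
o=ctrl.get_obs(); d=o["tool_pos"]-PV; print(d,"phi",A+np.pi/2-np.arctan2(d[1],d[0]),o["ft_force"],knob(1.571))
im,_,W=cloud("top"); save("top1.png",cv2.resize(im[160:280,240:400],None,fx=4,fy=4))
E
```

```text
[0.05701737 0.01946173 0.14090833] phi 1.538572264013172 [-2.2480702   3.61309483  5.02232596] [0.52653109 0.06668456 0.14      ]
```

View pics/top1.png

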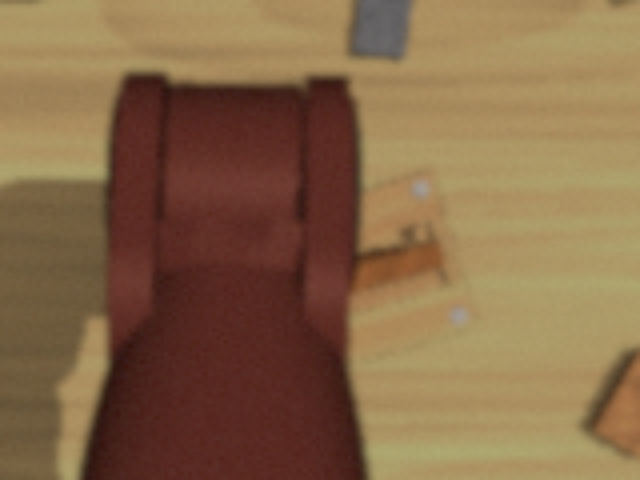

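Converted, -0.002 m is -0.04, 0.002 m is 0.04.

Call:
pendant(rows=[0,0,0,0.04,-0.04,0,0,0,0,0,0.04,-0.04,0,0,0,0,0,0.04,-0.04,0,0])

```text
time: 3.9
tool_pos: [0.5266, 0.0671, 0.1409]
tool_rot: [3.14, 0.003, -2.112]
ft_force: [-3.3, 9.3, 6.7]
opening: 0.0192
grip_force: 25.6
```

Call:
pendant(rows=[0,0,0,-0.04,0.04,0,0.05,0,0,0,-0.04,0.04,0,0.05,0,0,0,-0.04,0.04,0,0.05,0,0,0,-0.04,0.04,-1,0.085,0,0,0,-0.04,0.04,-1.6,0.085,0,0,0,-0.04,0.04,-1.6,0.085])

```text
time: 4.65
tool_pos: [0.5276, 0.0679, 0.2225]
tool_rot: [-3.138, 0.002, -2.114]
ft_force: [0.2, -0.7, -0.4]
opening: 0.0849
grip_force: 0.0
```

```bash
python3 - <<'E'
from h import *
rel(FO+[0,0,.215],down(5.009))
E
```

```text
rot [-0.005  0.    -0.839] d [ 0.0944 -0.0132  0.0074] t 4.65 q [-0.01  0.31 -0.16  1.1  -0.   -1.04]
```

Converted, 0.0944 m is 1.888, 0.075 m is 1.5, -0.839 rad is -4.195.

Call:
pendant(rows=[0,0,-1,0.5,-0.08,0,0.085,0,0,-2,1,-0.16,0.08,0.085,0,0,-3,1.5,-0.26,0.14,0.085,0,0,-4.195,1.888,-0.264,0.148,0.085,0,0,-4.195,1.888,-0.264,0.148,0.085,0,0,-4.195,1.888,-0.264,0.148,0.085,0,0,-4.195,1.888,-0.264,0.148,0.085])

```text
time: 5.52
tool_pos: [0.4884, -0.0194, 0.2124]
tool_rot: [3.141, 0.0, -1.276]
ft_force: [0.5, -0.4, -0.8]
opening: 0.0852
grip_force: 0.0
```

```bash
python3 - <<'E'
from h import *
rel(FO+[0,0,.083],down(5.009))
o=ctrl.get_obs(); im,d=viewer.camera("wrist"); c=viewer.calibration("wrist"); save("wrist0.png",im)
v,u=np.mgrid[0:400,0:640]; F=f(c); x=u-c["cx"]; y=v-c["cy"]; r=np.hypot(x,y)+1e-9; th=r/F
z=np.where(th<1.3,d,0); P=np.stack([x/r*np.tan(th)*z,y/r*np.tan(th)*z,z],-1)
T=np.array(c["T_tool_cam"]); P=P@T[:3,:3].T+T[:3,3]
W=R.from_euler("xyz",o["tool_rot"]).apply(P.reshape(-1,3)).reshape(P.shape)+o["tool_pos"]; W[z==0]=np.nan
def comp(m):
    n,l,s,c=cv2.connectedComponentsWithStats(m.astype(np.uint8)); return l==1+s[1:,4].argmax()
Q=W-FO; L=np.stack([Q@ex,Q@ey,Q[...,2]],-1)
m=(abs(L[...,0])<.03)&(abs(L[...,1])<.06)&(L[...,2]>.11)&(L[...,2]<.128); p=L[m]
print(m.sum(),np.percentile(p,[2,50,98],axis=0).round(4))
_,_,S=cloud("side"); Q=S-FO; L=np.stack([Q@ex,Q@ey,Q[...,2]],-1)
m=(L[...,0]<-.02)&(L[...,0]>-.12)&(abs(L[...,1]-.072)<.05)&(L[...,2]>.125)&(L[...,2]<.145); p=L[m]; print("bar",m.sum(),cv2.minAreaRect((p[:,:2]*1000).astype(np.float32)) if m.sum()>5 else 0)
m=(abs(L[...,0])<.03)&(abs(L[...,1])<.06)&(L[...,2]>.115)&(L[...,2]<.124); p=L[m]; print("pan",m.sum(),np.percentile(p,[2,50,98],axis=0).round(4))
E
```

```text
rot [ 0.001  0.    -0.002] d [ 0.0008 -0.0017  0.1294] t 5.53 q [-0.19  0.24 -0.28  1.06 -0.   -2.05]
2517 [[-0.0084 -0.041   0.1164]
 [ 0.0006 -0.001   0.1199]
 [ 0.01    0.0444  0.1213]]
bar 206 ((-52.76826477050781, 72.06600189208984), (64.68391418457031, 27.213584899902344), 0.32183805108070374)
pan 197 [[-0.0061 -0.044   0.1154]
 [ 0.0022 -0.0049  0.1203]
 [ 0.0117  0.0444  0.1225]]
```

View pics/wrist0.png

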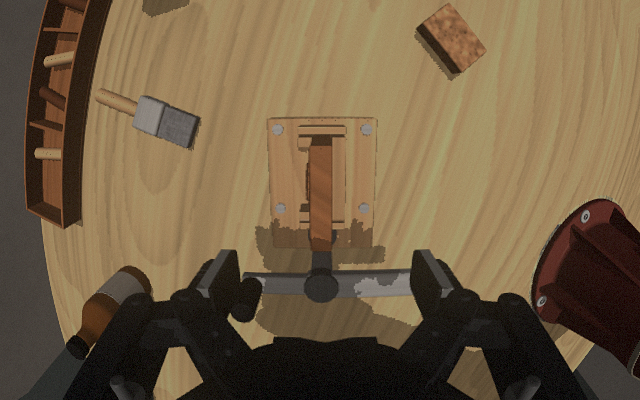

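Converted, 0.129 m is 2.58, 0.1 m is 2.

Call:
pendant(rows=[0,0,0,0,-0.05,1,0.085,0,0,0,0,-0.05,2,0.085,0,0,0,0,-0.05,2.58,0.085,0,0,0,0,-0.05,2.58,0.085,0,0,0,0,-0.05,2.58,0,0,0,0,0,-0.05,2.58,0,0,0,0,0,-0.05,2.58,0,0,0,0,0,-0.05,2.58,0,0,0,0,0,-0.05,2.58,0,0,0,0,0,-0.05,2.58,0], grip_n=60)

```text
time: 6.88
tool_pos: [0.4917, -0.0189, 0.0847]
tool_rot: [-3.14, -0.001, -1.274]
ft_force: [0.3, 0.9, 6.2]
opening: 0.0171
grip_force: 59.5
```

Converted, -0.12 m is -2.4, -0.07 m is -1.4.

Call:
pendant(rows=[0,0,0,0,0,-0.2,0,0,0,0,0,0,-0.5,0,0,0,0,0,0,-0.9,0,0,0,0,0,0,-1.4,0,0,0,0,0,0,-1.9,0,0,0,0,0,0,-2.4,0,0,0,0,0,0,-2.8,0,0,0,0,0,0,-2.8,0,0,0,0,0,0,-2.8,0])

```text
time: 8.0
tool_pos: [0.4906, -0.0187, 0.2233]
tool_rot: [3.141, 0.0, -1.274]
ft_force: [0.1, 0.5, -1.0]
opening: 0.0174
grip_force: 58.8
```

```bash
cat >> h.py <<'E'
LENS=np.array([.7190,-.2920,.27]); HY=np.radians(16.0); HP=.42
RH=R.from_euler("ZY",[HY,-HP])   # head axes = panel axes
RT=R.from_matrix(RH.as_matrix()@np.array([[0,-1,0],[-1,0,0],[0,0,-1.]]))
PO=np.array([0,0,.0647])         # panel origin in tool
def goal(dx=0): return LENS+RH.apply([-.113+dx,0,-.036])-RT.apply(PO)
E
python3 - <<'E'
from h import *
o=ctrl.get_obs(); print(o["opening"],o["grip_force"])
for d in(-.10,0): print(goal(d)); rel(goal(d),RT)
E
```

```text
0.017406405952944334 58.835551142692566
[ 0.52079681 -0.34883385  0.20935268]
rot [0.421 0.004 0.017] d [0.3246 0.0675 0.0139] t 8.0 q [-0.19  0.23 -0.25  1.09  0.   -2.05]
[ 0.60856855 -0.32366571  0.25012872]
rot [0.421 0.004 0.017] d [ 0.3261 -0.0238 -0.027 ] t 8.0 q [-0.19  0.23 -0.25  1.09  0.   -2.05]
```

Converted, 0.3255 m is 6.51, 0.0127 m is 0.254, 0.35 rad is 1.75.

Call:
pendant(rows=[0.25,0,0,0.6,0.02,-0.06,0,0.6,0,0,1.4,0.06,-0.12,0,1,0,0,2.2,0.1,-0.2,0,1.4,0,0.05,3.1,0.14,-0.2,0,1.75,0,0.05,4,0.18,-0.2,0,2,0,0.085,4.9,0.22,-0.2,0,2.105,0.02,0.085,5.7,0.24,-0.2,0,2.105,0.02,0.085,6.2,0.24,-0.2,0,2.105,0.02,0.085,6.51,0.254,-0.212,0,2.105,0.02,0.085,6.51,0.254,-0.212,0])

```text
time: 9.25
tool_pos: [0.5738, -0.334, 0.2336]
tool_rot: [-2.721, 0.001, -1.292]
ft_force: [-0.0, 0.7, -1.4]
opening: 0.0174
grip_force: 58.9
```

```bash
python3 - <<'E'
from h import *
rel(goal(0),RT)
for n in("side","top"):
    im,d,W=cloud(n); np.save(n+"W2.npy",W); np.save(n+"I2.npy",im); print(np.round(viewer.calibration(n)["cam_to_world"],3)[:3,3])
    if n=="side": save("side2.png",cv2.resize(im[150:390,360:600],None,fx=2.5,fy=2.5))
E
```

```text
rot [-0.     0.    -0.001] d [-0.0004 -0.0399 -0.0003] t 9.25 q [-0.82  0.37 -0.12  0.88  0.37 -2.63]
[ 0.48  -0.766  0.81 ]
[0.489 0.043 1.478]
```

View pics/side2.png

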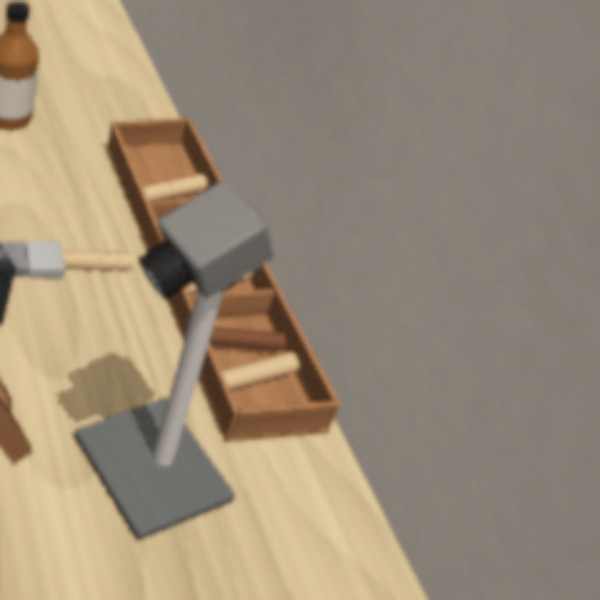

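Call:
pendant(rows=[0,0,0,0,-0.16,0,0,0,0,0,0,-0.36,0,0,0,0,0,0,-0.6,0,0,0,0,0,0,-0.8,0,0,0,0,0,0,-0.8,0,0,0,0,0,0,-0.8,0,0])

```text
time: 10.1
tool_pos: [0.6089, -0.3236, 0.2506]
tool_rot: [-2.721, -0.0, -1.292]
ft_force: [-0.2, -0.1, -2.4]
opening: 0.0171
grip_force: 58.9
```

```bash
python3 - <<'E'
from h import *
rel(goal(0),RT)
for n in("side","top"):
    im,d,W=cloud(n); L=RH.inv().apply((W-LENS).reshape(-1,3)).reshape(W.shape); i=im.astype(int)
    h=(L[...,0]>-.02)&(L[...,0]<.12)&(abs(L[...,1])<.05)&(abs(L[...,2])<.06)
    pc=lambda m:np.percentile(L[m],[3,50,97],axis=0).round(3).tolist() if m.sum()>5 else 0
    blk=h&(i.max(-1)<48)&(L[...,0]<.035); gry=h&(i.max(-1)>=60)
    print(n,"barrel",blk.sum(),pc(blk),"\n head",pc(gry))
    p=(L[...,0]>-.15)&(L[...,0]<-.07)&(abs(L[...,1])<.07)&(L[...,2]<.03)&(L[...,2]>-.07)&(i[...,0]>i[...,2]+20); print(" panel",p.sum(),pc(p))
    if n=="side": save("side3.png",cv2.resize(im[180:380,340:500],None,fx=3,fy=3))
E
```

```text
rot [-0.001 -0.    -0.   ] d [-0.0001  0.0004  0.0003] t 10.1 q [-0.76  0.39 -0.04  0.92  0.36 -2.57]
side barrel 196 [[-0.004, -0.018, 0.003], [0.006, -0.011, 0.017], [0.018, 0.009, 0.022]] 
 head [[-0.005, -0.027, -0.035], [0.045, -0.012, 0.025], [0.076, 0.022, 0.028]]
 panel 243 [[-0.119, -0.045, -0.031], [-0.109, -0.044, 0.004], [-0.097, -0.009, 0.028]]
top barrel 111 [[-0.004, -0.008, -0.007], [0.008, 0.008, 0.019], [0.033, 0.026, 0.025]] 
 head [[-0.006, -0.024, -0.007], [0.049, -0.0, 0.027], [0.076, 0.024, 0.032]]
 panel 283 [[-0.119, -0.036, -0.03], [-0.105, 0.019, -0.001], [-0.099, 0.045, 0.026]]
```

View pics/side3.png

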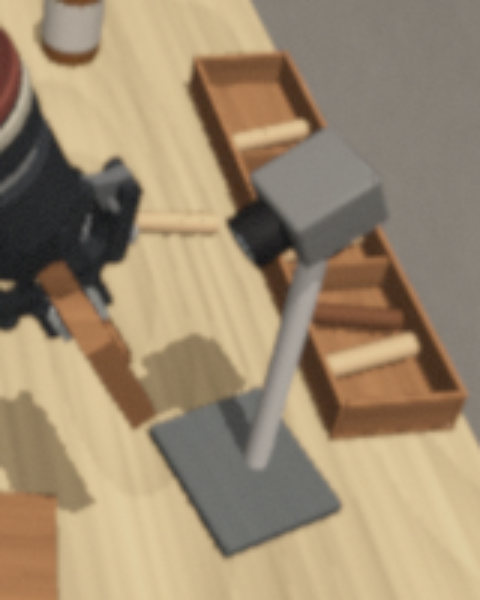

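Converted, -0.003 m is -0.06, 0.001 m is 0.02.

Call:
pendant(rows=[0,0,0,0,0.02,-0.06,0,0,0,0,0,0.02,-0.06,0,0,0,0,0,0.02,-0.06,0,0,0,0,0,0.02,-0.06,0,0,0,0,0,0.02,-0.06,0,0,0,0,0,0.02,-0.06,0])

```text
time: 10.95
tool_pos: [0.607, -0.3243, 0.2531]
tool_rot: [-2.721, -0.0, -1.292]
ft_force: [-0.4, 0.4, -1.9]
opening: 0.0173
grip_force: 58.9
```

```bash
python3 -c "
from h import *
print(workorder.finish_job())"
```

```text
the job is handed in; nothing more can be done
None
```

I handed the job in at about 11 s: the hold-down is open at its stop, and the gripper holds the panel about 100 mm before the lens, squarely facing it. My measurements put the pose within tolerance, but the hand-in returned no verdict.

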